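Reset the dust extractor with its two-button pair

ROBOT

A 6-joint arm with a two-finger parallel gripper is mounted at the origin on the work surface. World frame = base frame: x ahead of the robot, y to its left, z up, the work surface at z = 0. Lengths are in m, angles in degrees, forces in N, time in s.
With the tool pointing down it reaches from about 0.35 to 0.875 m from the base axis. Payload 4.2 kg.
Tool frame: the origin (TCP) lies midway between the tips of the shut fingers; the grasp point (between the pads) lies r.grasp_offset behind it (r.grasp_offset is the distance from the TCP to the grasp point, in m); z points along the fingers, y is the direction in which the jaws open and shut (so a half turn about z gives the same grasp; the last joint's range is limited). The gripper opens to 87 mm and grips with 3 to 60 N. Pads are 19 mm wide; open, the fingers measure 117 mm over their backs; the gripper's body (75 mm by 190 mm) begins 51 mm behind the grasp point.
Start: joints at [87.296, 22.042, 0.453, 0, -68.411, -14.817], TCP at [0.188, 0.596, 0.223] pointing down, gripper open.
Joint ranges: [-179.83, 179.83], [-69.29, 118.12], [-61.27, 80.66], [-181.25, 117.63], [-171.15, -9.14], [-177.46, 177.46]. Speed limits (degrees/s): [159.86, 159.86, 180, 180, 180, 180].

INTERFACE

Orientations are given as a 3x3 rotation matrix whose columns are the frame's x, y, z axes.
In Python, from station import sense, optics, r gives the robot as it stands. The module is installed in compiled form; this text tells all that it offers.
- The arm moves only by the tool servo_tool, never from a script. Its argument "deltas" is a list of rows, each an object with "slide": the shift along the tool's x, y, z in units of 25 mm (1.0 is 25 mm), a list of three; "spin": the turn about the tool's z in units of 8 degrees (1.0 is 8 degrees). A call has 1 to 10 rows; each row shifts and turns the pose as measured when the row begins, along the tool's axes as they then stand; what a row does not reach is not made up. A row lasts 1/10 s, in which the tool goes at most 50 mm and 8.59 degrees, less where a joint would pass 70% of its speed; a pose out of reach is approached as far as the arm can. A call is refused whole if a number of a shift passes 1 or a number of a turn 1, either way. A call with a gripper value outside its range is refused whole. "gripper" is the closure in counts, from 0 (fully open) to 255 (shut), set as the call begins (left out, the last holds). The fingers move at their own pace and stop on an object; the grip force is fixed at half the most. Time passes only in rows, so rows that do not move let the fingers close. It gives the time, the measured TCP pose, the force and the opening at its end, in the units of the state.
- sense(): the state, without advancing time (a new reading comes with each control period).
- optics.capture(name): name is "side" or "top" or "wrist"; returns a dict with "frame" (480x640x3 uint8, red, green, blue), "camera_matrix" (3x3 intrinsics, pixels), "k1" (the pictures are not rectified: a ray, as slopes to the right and down, at radius r is drawn at 1 + k1 r^2 times it, then the intrinsics apply), "eye" and "rotation" of the camera in the world. Camera axes: x right, y down, z forward; pixel columns grow to the right and rows downward; lengths in m; the calibration is good to about 2 mm. A picture is of the moment at which its call begins. There is no depth.
- r.finish_job(): hands the job in, once; it reports no verdict.
The state is a dict: "time_s": time; "joints": joint angles; "joint_velocities": joint speeds; "effort": joint torques, N m; "tcp_pos": TCP position; "ee_rot": TCP orientation; "wrist_force": force on the tool from outside, world axes, zero at the start; "moment": the same for the moment, N m; "gripper_width": opening from 0.0 (shut) to 1.0 (fully open).
Only numpy, scipy, OpenCV 4.12 (cv2) and the standard library are available. Lean on these libraries where they do the work, as an engineer would, in place of code of your own. Each camera call takes 0.05 s, during which the arm holds its last target.

TASK

The workshop's dust extractor has tripped: on the box with the two green buttons, use both fingertips to press both green buttons fully down together, keep them both down for three seconds, then let both come up together and move clear. Do not press the red stop buttons or anything on the box with blue buttons, and leave both boxes and the things around them where they stand; nothing is to be picked up.

Things in the scene. Friction and masses are not known exactly. Their poses are not given: they have to be found in the camera images.
- reset_box: reset box of the dust extractor: a grey loose box, 80 mm (its x) by 140 mm (its y) by 45 mm high, 1.4 kg (sometimes a fifth more or less), standing on the bench on its underside; origin at the centre of its underside, z up, y along its long side, where its three buttons stand in a row. Turned up to 0.6 rad either way from facing the robot. Two tall green buttons 64 mm apart (centre to centre) with a small red stop button midway between them.
- green_a_top (a point): centre of the top face of the green push button on the + y side of reset_box (at y = +32 mm in the box's frame, 60 mm above the bench when up); a round green cap 28 mm across, in a black collar 36 mm across whose rim lies 50 mm above the bench
- green_a (a joint): travel of that green button in m: 0 up, 0.008 fully down (cap top then 52 mm above the bench, 2 mm above its collar). A spring resists: about 2 N to start it, 6 N fully down, and it comes up by itself when let go
- green_b_top (a point): centre of the top face of the green push button on the - y side of reset_box (at y = -32 mm in the box's frame, 60 mm above the bench when up); a round green cap 28 mm across, in a black collar 36 mm across whose rim lies 50 mm above the bench
- green_b (a joint): travel of that green button in m: 0 up, 0.008 fully down (cap top then 52 mm above the bench, 2 mm above its collar). A spring resists: about 2 N to start it, 6 N fully down, and it comes up by itself when let go
- green_stop (a joint): travel of the small red stop button in the middle of reset_box, in m: 0 up, 0.004 fully down; a red cap 16 mm across, top 51 mm above the bench, pressed by 1 to 3 N
- lift_box: control box of another machine, of the same shape and build as reset_box but with two blue buttons: a grey loose box, 80 mm (its x) by 140 mm (its y) by 45 mm high, 1.4 kg (sometimes a fifth more or less), standing on the bench on its underside; origin at the centre of its underside, z up, y along its long side, where its three buttons stand in a row. Turned up to 0.6 rad either way from facing the robot. It may stand to the left or the right of reset_box.
- blue_a (a joint): travel of the blue button on the + y side of lift_box: 0 up, 0.008 m fully down
- blue_b (a joint): travel of the blue button on the - y side of lift_box: 0 up, 0.008 m fully down
- blue_stop (a joint): travel of the small red button in the middle of lift_box: 0 up, 0.004 m fully down
- wax_tin: loose closed tin with a red-brown label, 54 mm across, 50 mm high, standing about 90 mm beyond the middle of reset_box on its + x side; origin at the centre of its underside
- bracket: loose rusty L-shaped crate bracket, 40 by 60 mm and 40 mm high, about 90 mm beyond the middle of lift_box on its + x side; origin at the centre of its underside
- brush: loose wooden-handled brush, 200 mm long, 42 mm wide, 20 mm high, origin at the middle of its underside, lying flat on the bench out to the left (+ y)
- offcut: loose wood offcut 110 by 45 by 30 mm high, lying out to the right (- y); origin at the centre of its underside

How it is judged:
By the outcome, as a careful person would: the job done as asked, in the order asked, and still so for the second after the job is handed in, with the robot touching nothing.
It also fails if it takes over 48 s, if anything falls off the work surface, if the arm or the gripper's body presses on something with over 40 N, if the wrist force passes 120 N, or if a joint passes its speed limit or range.

## Working session

There is one attempt and no reset: what is moved stays moved. The work goes in short steps, Python scripts to look and compute and a tool call to move; the robot and the scene stay as the last step left them, time stands still between calls to the robot, and variables do not carry over. Pictures are saved under pics/ and viewed, and the job is handed in when it is done.

Besides the shell and the picture viewer there is one more tool, called after "Emit:" as name([rows], argument=value, ...), one row to a line, values as JSON. servo_tool: Moves the arm, as the interface text tells. Its arguments: {"type":"object","properties":{"deltas":{"type":"array"},"gripper":{"type":"number"}},"required":["deltas"]}

```bash
mkdir -p pics
python3 - <<'E'
from station import sense, optics, r
import cv2,pickle
s=sense(); print(s, r.grasp_offset)
d={}
for n in ("side","top"):
    c=optics.capture(n); d[n]=c; cv2.imwrite(f"pics/{n}0.png",c["frame"][:,:,::-1]); print(n,c["camera_matrix"],c["k1"],c["eye"],c["rotation"])
pickle.dump(d,open("d0.pkl","wb"))
E
```

```text
{'time_s': 0.0, 'joints': array([ 8.72974458e+01,  2.20909012e+01,  3.81783655e-01, -2.95909554e-02,
       -6.84114952e+01, -1.48166906e+01]), 'joint_velocities': array([ 0.04747868, -0.01367145, -0.06323688,  0.03414061, -0.0141541 ,
       -0.01529081]), 'effort': array([-1.43306097e-03, -3.90666175e+01,  1.87411469e+01,  4.21997845e+00,
        1.10638904e-02, -1.85866861e-04]), 'tcp_pos': array([0.1879381 , 0.59545443, 0.22147026]), 'ee_rot': array([[ 9.53558544e-01, -3.01207184e-01, -5.78950758e-04],
       [-3.01207732e-01, -9.53556278e-01, -2.08005703e-03],
       [ 7.44659906e-05,  2.15784059e-03, -9.99997669e-01]]), 'wrist_force': array([-0.27589285,  0.41368877,  0.37790518]), 'moment': array([ 0.00556682, -0.01029038, -0.02440547]), 'gripper_width': 1.001802367464405} 0.0187
side [[546.69644763   0.         316.44366128]
 [  0.         546.69644763 234.67134332]
 [  0.           0.           1.        ]] 0.033062646136804 [ 0.19212064 -0.70173408  1.0073117 ] [[ 0.89175133 -0.33266195  0.30678264]
 [-0.45212557 -0.68347172  0.5731046 ]
 [ 0.01902716 -0.64977107 -0.75989179]]
top [[436.34476616   0.         318.87456046]
 [  0.         436.34476616 239.88436635]
 [  0.           0.           1.        ]] -0.026951764112042642 [0.51650303 0.00135856 1.12019442] [[ 2.86420548e-02 -9.96395370e-01  7.98492266e-02]
 [-9.99589708e-01 -2.85328283e-02  2.50879293e-03]
 [-2.21425387e-04 -7.98883220e-02 -9.96803796e-01]]
```

View pics/top0.png

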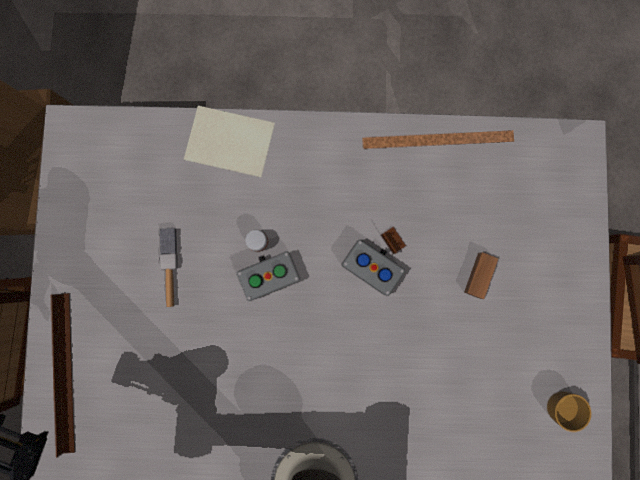

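View pics/side0.png

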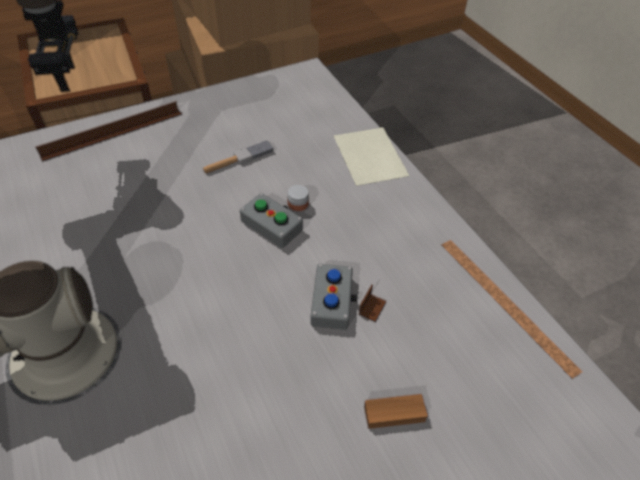

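```bash
cat > h.py <<'E'
import cv2,numpy as np
def blobs(c,kind):
    h=cv2.cvtColor(c["frame"],cv2.COLOR_RGB2HSV)
    lo,hi={"green":((45,90,40),(85,255,255)),"blue":((100,120,50),(130,255,255))}[kind]
    m=cv2.inRange(h,lo,hi)
    n,l,st,ce=cv2.connectedComponentsWithStats(m)
    out=[]
    for i in range(1,n):
        if st[i,4]>40:
            k=max(cv2.findContours((l==i).astype(np.uint8),0,1)[0],key=cv2.contourArea)
            out.append((ce[i],st[i].tolist()))
    return out
def ray(c,p):
    K=c["camera_matrix"]; d=np.array([c["k1"],0,0,0.])
    q=cv2.undistortPoints(np.array([[p]],float),K,d,None,None,None)[0,0] if 0 else None
    y=np.array([(p[0]-K[0,2])/K[0,0],(p[1]-K[1,2])/K[1,1]]);x=y.copy()
    for _ in range(20): x=y/(1+c["k1"]*(x@x))
    return c["eye"],c["rotation"]@np.array([x[0],x[1],1])
def onz(c,p,z):
    e,d=ray(c,p); return e+d*(z-e[2])/d[2]
def tri(c1,p1,c2,p2):
    A=[];b=[]
    for c,p in((c1,p1),(c2,p2)):
        e,d=ray(c,p);d=d/np.linalg.norm(d);M=np.eye(3)-np.outer(d,d);A.append(M);b.append(M@e)
    return np.linalg.lstsq(np.vstack(A),np.hstack(b),rcond=None)[0]
E
python3 - <<'E'
import pickle;from h import *
d=pickle.load(open("d0.pkl","rb"))
for n in d:
  for k in("green","blue"):
    for ce,st in blobs(d[n],k): print(n,k,ce.round(1),st,onz(d[n],ce,0.058).round(4))
t=blobs(d["top"],"green");s=blobs(d["side"],"green")
t.sort(key=lambda a:a[0][0]);s.sort(key=lambda a:a[0][0])
P=[tri(d["top"],a[0],d["side"],b[0]) for a,b in zip(t,s)];print(P,np.linalg.norm(P[0]-P[1]))
E
```

```text
side green [260.3 204.8] [255, 200, 12, 11, 103] [0.4972 0.1568 0.058 ]
side green [280.5 217.4] [275, 212, 12, 12, 110] [0.5236 0.0986 0.058 ]
side blue [333.3 275.2] [327, 269, 14, 13, 135] [ 0.5562 -0.1039  0.058 ]
side blue [330.8 300. ] [324, 294, 14, 13, 147] [ 0.5216 -0.1579  0.058 ]
top green [279.1 270.7] [274, 265, 11, 12, 107] [0.5237 0.0985 0.058 ]
top green [254.6 280.7] [249, 275, 12, 12, 116] [0.4979 0.1571 0.058 ]
top blue [363.3 259.6] [358, 254, 12, 12, 120] [ 0.5566 -0.1054  0.058 ]
top blue [384.9 274.5] [379, 269, 13, 12, 121] [ 0.5218 -0.1586  0.058 ]
[array([0.49768233, 0.15732998, 0.05726934]), array([0.52361358, 0.09854825, 0.05807923])] 0.06425244911232147
```

Emit:
servo_tool([
  {"slide":[1,0.78,0],"spin":0},
  {"slide":[1,0.78,0],"spin":0},
  {"slide":[1,0.78,0],"spin":0},
  {"slide":[1,0.78,0],"spin":0},
  {"slide":[1,0.78,0],"spin":0},
  {"slide":[1,0.78,0],"spin":0},
  {"slide":[1,0.78,0],"spin":0},
  {"slide":[1,0.78,0],"spin":0},
  {"slide":[1,0.78,0],"spin":0},
  {"slide":[1,0.78,0],"spin":0},
], gripper=111)

```text
time_s: 1.1
tcp_pos: [0.3703, 0.3248, 0.2167]
ee_rot: [[0.955, -0.295, -0.005], [-0.295, -0.955, -0.011], [-0.002, 0.012, -1.0]]
wrist_force: [0.9, 1.0, -1.3]
gripper_width: 0.565
```

Emit:
servo_tool([
  {"slide":[1,0.78,0],"spin":0},
  {"slide":[1,0.78,0],"spin":0},
  {"slide":[1,0.78,0],"spin":0},
  {"slide":[1,0.78,0],"spin":0},
  {"slide":[1,0.78,0],"spin":0},
  {"slide":[0.7,0.5,0],"spin":0},
  {"slide":[0,0,0],"spin":-1},
  {"slide":[0,0,0],"spin":-1},
  {"slide":[0,0,0],"spin":-1},
  {"slide":[0,0,0],"spin":-1},
])

```text
time_s: 2.1
tcp_pos: [0.4764, 0.1648, 0.2139]
ee_rot: [[0.963, 0.269, -0.013], [0.268, -0.963, -0.016], [-0.017, 0.012, -1.0]]
wrist_force: [-0.6, 0.0, -0.6]
gripper_width: 0.565
```

```bash
cat > m.py <<'E'
import sys
from station import sense, optics
from h import *
s=sense(); R=np.array(s["ee_rot"]); p=s["tcp_pos"]
A=np.array([0.4978,0.1571]);B=np.array([0.5237,0.0986])
if len(sys.argv)>6: A=np.array(list(map(float,sys.argv[3:5])));B=np.array(list(map(float,sys.argv[5:7])))
M=np.append((A+B)/2,float(sys.argv[1]))
y=R[:,1];u=(A-B); 
if u@y[:2]<0:u=-u
ang=np.degrees(np.arctan2(y[0]*u[1]-y[1]*u[0],y[:2]@u))
print("t",s["time_s"],"tcp",p.round(4),"F",s["wrist_force"].round(1),"M",s["moment"].round(2),"w",s["gripper_width"],"j",s["joints"].round(0))
print("slide units",(R.T@(M-p)/0.025).round(3),"spin units",-ang/8,"tilt z",R[:,2].round(4))
if len(sys.argv)>2 and sys.argv[2]!="-":
    c=optics.capture("wrist");cv2.imwrite("pics/"+sys.argv[2],c["frame"][:,:,::-1])
    for k in("green","blue"):
        for ce,st in blobs(c,k):print(k,ce.round(1),st,onz(c,ce,0.0595).round(4))
    print(c["eye"],c["rotation"][:,2])
E
python3 m.py 0.1 w1.png
```

```text
t 2.1 tcp [0.4764 0.1648 0.2139] F [-0.6  0.  -0.6] M [0.05 0.01 0.02] w 0.5648141761473349 j [ 38.  11. -16.   0. -64.  68.]
slide units [1.001 1.741 4.56 ] spin units -1.0373160840470894 tilt z [-0.0132 -0.0157 -0.9998]
green [408.2 175.9] [389, 157, 39, 39, 1206] [0.5234 0.1024 0.0595]
green [324.8 189.5] [306, 171, 39, 38, 1169] [0.497  0.1594 0.0595]
[0.54503741 0.18610446 0.37404787] [-0.25839441 -0.08329299 -0.962442  ]
```

Emit:
servo_tool([
  {"slide":[1,1,0],"spin":-1},
  {"slide":[0,0.75,0.5],"spin":0},
  {"slide":[0,0,1],"spin":0},
  {"slide":[0,0,1],"spin":0},
  {"slide":[0,0,0],"spin":0},
  {"slide":[0,0,0],"spin":0},
])

```text
time_s: 2.75
tcp_pos: [0.5155, 0.1284, 0.1496]
ee_rot: [[0.918, 0.397, -0.013], [0.397, -0.918, -0.016], [-0.018, 0.009, -1.0]]
wrist_force: [-0.4, 0.4, 0.6]
gripper_width: 0.566
```

```bash
python3 m.py 0.1 w2.png
python3 - <<'E'
from station import optics
from h import *
for n in("top","side"):
    c=optics.capture(n);cv2.imwrite(f"pics/{n}2.png",cv2.resize(c["frame"][160:340,180:420,::-1],None,fx=3,fy=3))
E
```

```text
t 2.75 tcp [0.5155 0.1284 0.1496] F [-0.4  0.4  0.6] M [-0.01 -0.14  0.02] w 0.5659592489791304 j [ 32.  17. -18.   0. -56.  81.]
slide units [-0.144 -0.075  1.986] spin units -0.059792829493079666 tilt z [-0.0132 -0.0159 -0.9998]
green [356.8 241.5] [335, 219, 46, 46, 1664] [0.5236 0.1016 0.0595]
green [255.1 242.8] [232, 220, 46, 46, 1680] [0.4982 0.1589 0.0595]
blue [635.3 302.5] [629, 295, 11, 14, 105] [ 0.5575 -0.083   0.0595]
[0.58086281 0.15860084 0.30959214] [-0.24696095 -0.11617244 -0.96203651]
```

View pics/w2.png

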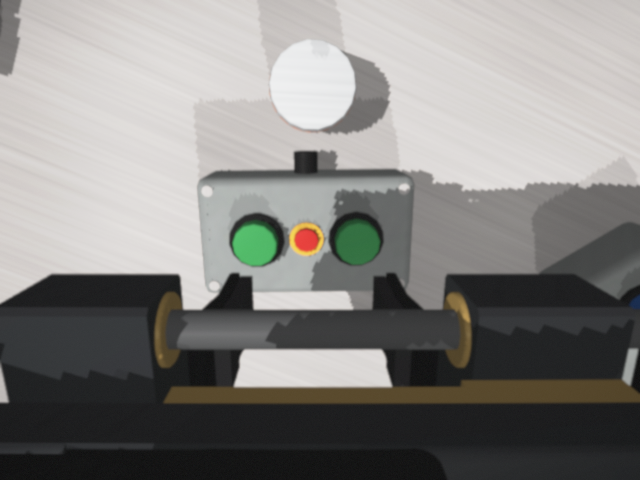

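View pics/side2.png

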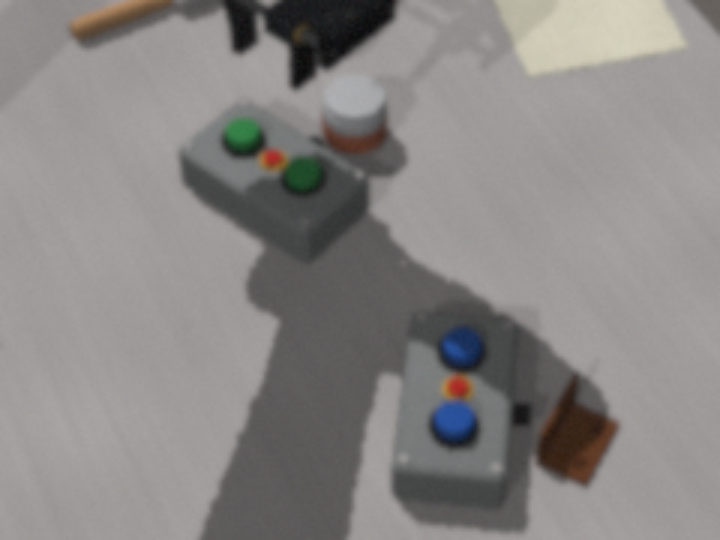

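Emit:
servo_tool([
  {"slide":[-0.16,-0.1,0.5],"spin":0},
  {"slide":[0,0,0.7],"spin":0},
  {"slide":[0,0,0.7],"spin":0},
  {"slide":[0,0,0.7],"spin":0},
  {"slide":[0,0,0],"spin":0},
  {"slide":[0,0,0],"spin":0},
])

```text
time_s: 3.5
tcp_pos: [0.5155, 0.1326, 0.0921]
ee_rot: [[0.917, 0.399, 0.004], [0.399, -0.917, -0.007], [0.001, 0.008, -1.0]]
wrist_force: [0.5, 0.9, 0.0]
gripper_width: 0.567
```

```bash
python3 m.py 0.06 w3.png 0.4979 0.1583 0.5237 0.0997
python3 - <<'E'
from station import optics,sense
from h import *
for n in("top","side"):
    c=optics.capture(n);cv2.imwrite(f"pics/{n}3.png",cv2.resize(c["frame"][160:300,200:380,::-1],None,fx=4,fy=4,interpolation=2))
E
```

```text
t 3.5 tcp [0.5155 0.1326 0.0921] F [0.5 0.9 0. ] M [-0.02 -0.06  0.05] w 0.5668226622720849 j [ 32.  21. -23.   1. -46.  81.]
slide units [-0.23   0.047  1.286] spin units -0.03172430735275413 tilt z [ 0.0044 -0.0065 -1.    ]
green [372.9 273.9] [349, 250, 58, 57, 1830] [0.5256 0.1051 0.0595]
green [253.4 275.6] [220, 252, 58, 58, 1860] [0.5019 0.158  0.0595]
[0.57797608 0.16141515 0.25355168] [-0.22974591 -0.1076821  -0.96727524]
```

View pics/w3.png

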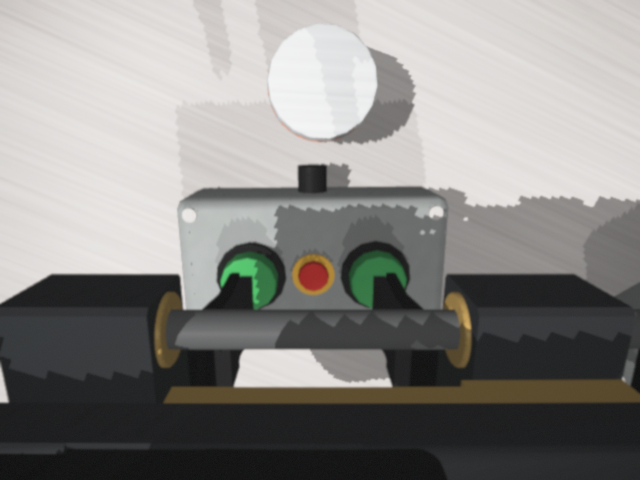

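View pics/side3.png

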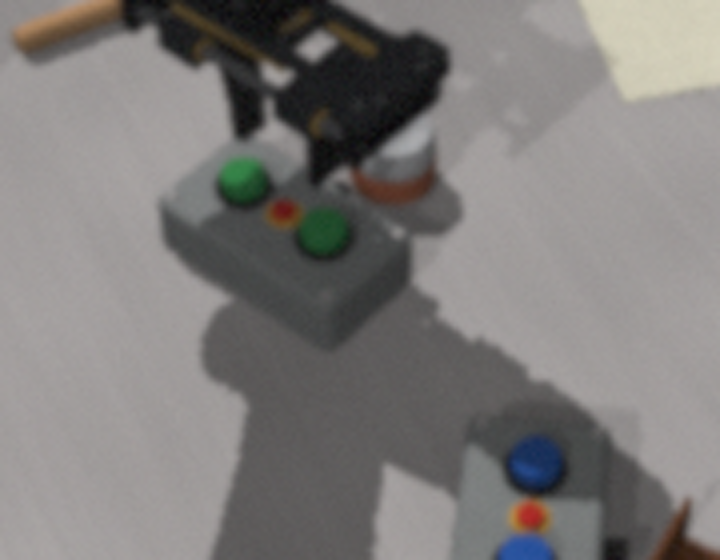

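Emit:
servo_tool([
  {"slide":[-0.22,0.05,0.2],"spin":0},
  {"slide":[0,0,0.2],"spin":0},
  {"slide":[0,0,0.2],"spin":0},
  {"slide":[0,0,0],"spin":0},
  {"slide":[0,0,0],"spin":0},
])

```text
time_s: 4.15
tcp_pos: [0.5111, 0.1291, 0.0776]
ee_rot: [[0.917, 0.399, 0.007], [0.399, -0.917, -0.005], [0.005, 0.007, -1.0]]
wrist_force: [-0.4, -0.1, -0.4]
gripper_width: 0.564
```

```bash
python3 m.py 0.06 w4.png 0.4979 0.1583 0.5237 0.0997
python3 - <<'E'
from station import optics,sense
from h import *
for n in("top","side"):
    c=optics.capture(n);cv2.imwrite(f"pics/{n}4.png",cv2.resize(c["frame"][160:300,200:380,::-1],None,fx=4,fy=4,interpolation=2))
E
```

```text
t 4.15 tcp [0.5111 0.1291 0.0776] F [-0.4 -0.1 -0.4] M [-0.02  0.02  0.01] w 0.5644697070473851 j [ 32.  21. -25.   1. -44.  81.]
slide units [-0.016 -0.007  0.703] spin units -0.0346852736351612 tilt z [ 0.0072 -0.0046 -1.    ]
green [375.6 273.6] [348, 248, 64, 62, 2132] [0.5258 0.1048 0.0595]
green [243.3 274.3] [209, 250, 64, 59, 2041] [0.5021 0.1592 0.0595]
[0.57318533 0.15757058 0.23921705] [-0.22710316 -0.10570368 -0.96811719]
```

View pics/w4.png

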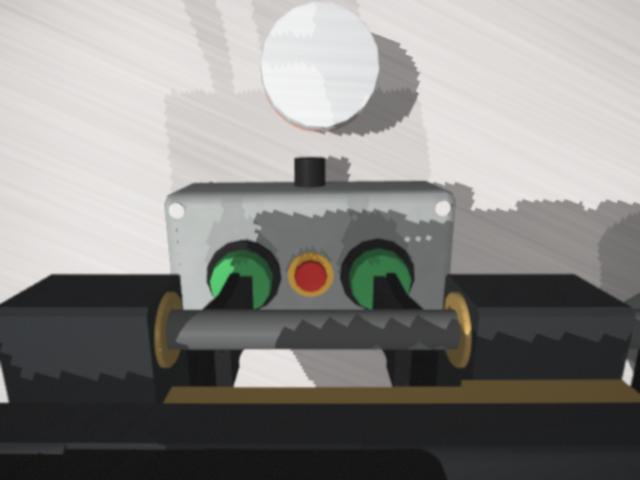

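View pics/side4.png

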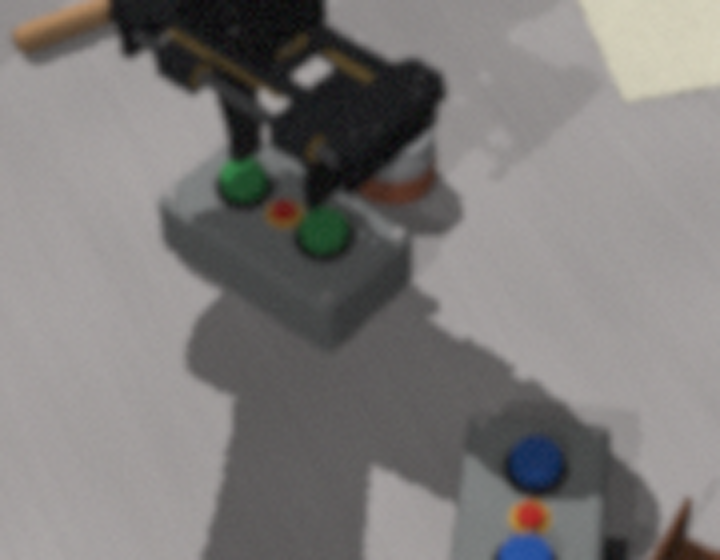

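Emit:
servo_tool([
  {"slide":[0,-0.05,0.2],"spin":0},
  {"slide":[0,0,0.2],"spin":0},
  {"slide":[0,0,0.1],"spin":0},
  {"slide":[0,0,0],"spin":0},
  {"slide":[0,0,0],"spin":0},
])

```text
time_s: 4.8
tcp_pos: [0.5108, 0.1305, 0.064]
ee_rot: [[0.917, 0.399, 0.007], [0.399, -0.917, -0.004], [0.005, 0.007, -1.0]]
wrist_force: [-0.2, 0.7, 0.5]
gripper_width: 0.56
```

```bash
python3 m.py 0.06 w5.png 0.4979 0.1583 0.5237 0.0997
python3 - <<'E'
from station import optics,sense
from h import *
s=sense();R=s["ee_rot"]
for n in("top","side"):
    c=optics.capture(n);cv2.imwrite(f"pics/{n}5.png",cv2.resize(c["frame"][170:290,200:360,::-1],None,fx=5,fy=5,interpolation=2))
    if n=="side":
        for k in(-1,1):
            for dx in(-.0095,.0095):
                P=s["tcp_pos"]+R[:,1]*k*.032+R[:,0]*dx;q=c["rotation"].T@(P-c["eye"]);x=q[:2]/q[2];x=x*(1+c["k1"]*(x@x))
                print(k,dx,((x*546.7+[316.44,234.67])-[200,170])*5)
E
```

```text
t 4.8 tcp [0.5108 0.1305 0.064 ] F [-0.2  0.7  0.5] M [-0.04 -0.04 -0.  ] w 0.5595465799407856 j [ 32.  23. -25.   1. -42.  81.]
slide units [-0.025  0.053  0.16 ] spin units -0.03400375466062227 tilt z [ 0.0073 -0.0044 -1.    ]
green [242.9 281.9] [205, 259, 68, 51, 1725] [0.5039 0.1594 0.0595]
green [385.3 280.6] [355, 258, 68, 52, 1794] [0.5279 0.1051 0.0595]
[0.57285982 0.15892869 0.22563394] [-0.22698703 -0.1055981  -0.96815594]
-1 -0.0095 [286.05235581 171.87665869]
-1 0.0095 [313.54469147 149.95056325]
1 -0.0095 [385.87222013 236.09354938]
1 0.0095 [413.16347018 213.2422402 ]
```

View pics/w5.png

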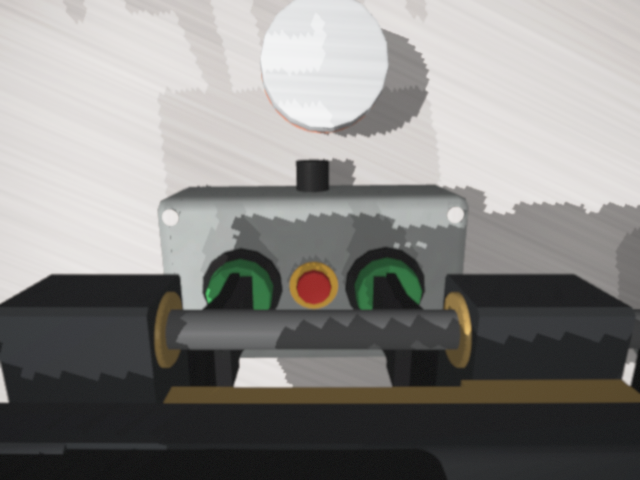

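View pics/side5.png

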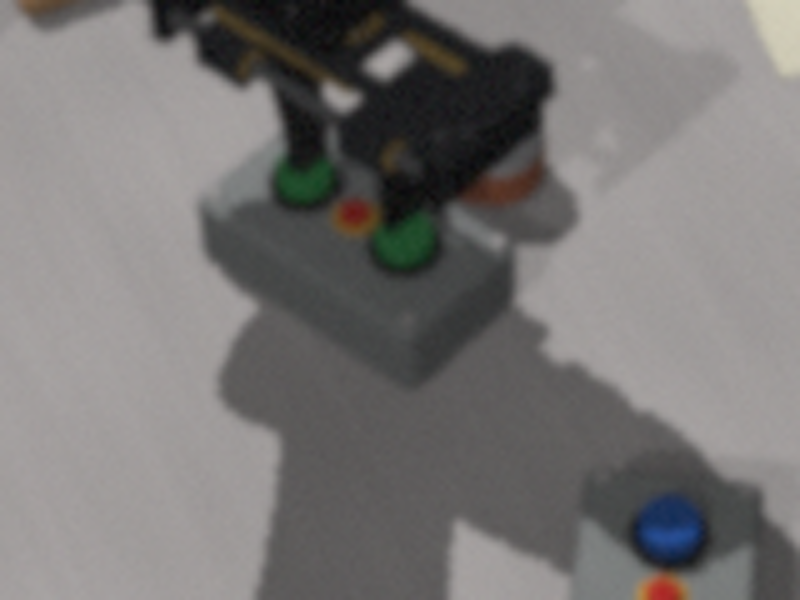

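Emit:
servo_tool([
  {"slide":[0,0,0.1],"spin":0},
  {"slide":[0,0,0.1],"spin":0},
  {"slide":[0,0,0.1],"spin":0},
  {"slide":[0,0,0.1],"spin":0},
])

```text
time_s: 5.35
tcp_pos: [0.5113, 0.1307, 0.0556]
ee_rot: [[0.917, 0.399, 0.009], [0.399, -0.917, -0.004], [0.007, 0.007, -1.0]]
wrist_force: [-2.5, 0.1, 7.6]
gripper_width: 0.566
```

Emit:
servo_tool([
  {"slide":[0,0,0.1],"spin":0},
  {"slide":[0,0,0.1],"spin":0},
  {"slide":[0,0,0.1],"spin":0},
])

```text
time_s: 5.65
tcp_pos: [0.5115, 0.1307, 0.0523]
ee_rot: [[0.916, 0.401, 0.009], [0.401, -0.916, -0.005], [0.007, 0.009, -1.0]]
wrist_force: [-7.5, -0.9, 23.6]
gripper_width: 0.564
```

Emit:
servo_tool([
  {"slide":[0,0,0.06],"spin":0},
  {"slide":[0,0,0.06],"spin":0},
])

```text
time_s: 5.85
tcp_pos: [0.5114, 0.1307, 0.0528]
ee_rot: [[0.916, 0.402, 0.01], [0.402, -0.916, -0.006], [0.007, 0.009, -1.0]]
wrist_force: [-4.2, -0.7, 10.8]
gripper_width: 0.565
```

```bash
python3 m.py 0.052 w6.png 0.4979 0.1583 0.5237 0.0997
python3 - <<'E'
from station import optics,sense
from h import *
for n in("side",):
    c=optics.capture(n);cv2.imwrite(f"pics/{n}6.png",cv2.resize(c["frame"][170:290,200:360,::-1],None,fx=5,fy=5,interpolation=2))
E
```

```text
t 5.85 tcp [0.5114 0.1307 0.0528] F [-4.2 -0.7 10.8] M [-0.1   1.25 -0.06] w 0.5648239148000516 j [ 32.  23. -26.   1. -40.  81.]
slide units [-0.049  0.052  0.033] spin units -0.011128301376968545 tilt z [ 0.0102 -0.0055 -0.9999]
green [390.  287.3] [357, 267, 68, 43, 1208] [0.5298 0.1061 0.0595]
green [239.5 288.3] [204, 268, 67, 42, 1135] [0.5061 0.1598 0.0595]
[0.57288006 0.15954455 0.21461896] [-0.22378477 -0.1073779  -0.96870551]
```

View pics/w6.png

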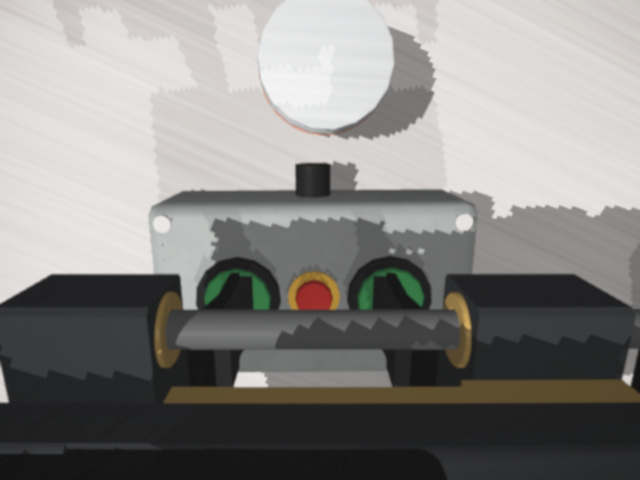

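View pics/side6.png

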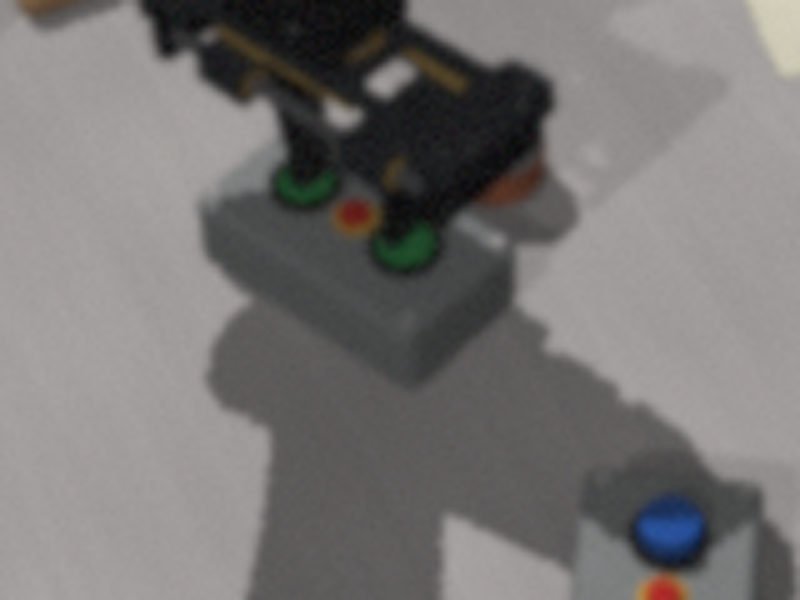

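Emit:
servo_tool([
  {"slide":[-0.03,0,0.11],"spin":0},
  {"slide":[-0.03,0,0.12],"spin":0},
  {"slide":[-0.03,0,0.12],"spin":0},
])

```text
time_s: 6.25
tcp_pos: [0.5115, 0.1307, 0.0525]
ee_rot: [[0.915, 0.404, 0.016], [0.404, -0.915, -0.005], [0.013, 0.011, -1.0]]
wrist_force: [-6.8, 0.0, 21.7]
gripper_width: 0.565
```

```bash
cat > f.py <<'E'
from station import sense
import numpy as np
s=sense();R=s["ee_rot"];print(s["time_s"],s["tcp_pos"].round(4),"Ftool",(R.T@s["wrist_force"]).round(2),"Mtool",(R.T@s["moment"]).round(3),"yz",R[2,1].round(4))
for k in(-1,1):print("tip",k,(s["tcp_pos"]+R[:,1]*k*.032).round(4))
E
python3 f.py
```

```text
6.25 [0.5115 0.1307 0.0525] Ftool [ -5.94  -2.53 -21.76] Mtool [ 0.932 -1.97   0.076] yz 0.0108
tip -1 [0.4986 0.16   0.0522]
tip 1 [0.5244 0.1014 0.0528]
```

Emit:
servo_tool([
  {"slide":[-0.03,0,0.13],"spin":0},
  {"slide":[-0.03,0,0.13],"spin":0},
  {"slide":[-0.03,0,0.13],"spin":0},
  {"slide":[-0.03,0,0.13],"spin":0},
])

```text
time_s: 6.65
tcp_pos: [0.5116, 0.1307, 0.0525]
ee_rot: [[0.913, 0.407, 0.025], [0.407, -0.913, -0.003], [0.022, 0.013, -1.0]]
wrist_force: [-6.4, 0.2, 22.3]
gripper_width: 0.567
```

```bash
python3 f.py
```

```text
6.65 [0.5116 0.1307 0.0525] Ftool [ -5.28  -2.46 -22.42] Mtool [ 1.014 -2.112  0.033] yz 0.013
tip -1 [0.4986 0.16   0.0521]
tip 1 [0.5246 0.1015 0.0529]
```

Emit:
servo_tool([
  {"slide":[0,0,0.13],"spin":0},
  {"slide":[0,0,0.13],"spin":0},
  {"slide":[0,0,0.13],"spin":0},
  {"slide":[0,0,0.13],"spin":0},
])

```text
time_s: 7.05
tcp_pos: [0.5117, 0.1308, 0.0525]
ee_rot: [[0.912, 0.41, 0.029], [0.41, -0.912, -0.004], [0.025, 0.015, -1.0]]
wrist_force: [-8.8, 0.0, 23.4]
gripper_width: 0.564
```

```bash
python3 f.py
```

```text
7.05 [0.5117 0.1308 0.0525] Ftool [ -7.39  -3.25 -23.66] Mtool [ 1.297 -2.508  0.049] yz 0.0153
tip -1 [0.4986 0.16   0.0521]
tip 1 [0.5249 0.1016 0.053 ]
```

Emit:
servo_tool([
  {"slide":[0,0.04,0.16],"spin":0},
  {"slide":[0,0.04,0.16],"spin":0},
])

```text
time_s: 7.25
tcp_pos: [0.512, 0.1306, 0.0523]
ee_rot: [[0.911, 0.412, 0.03], [0.412, -0.911, -0.002], [0.027, 0.014, -1.0]]
wrist_force: [-15.4, 5.2, 31.8]
gripper_width: 0.569
```

```bash
python3 f.py
```

```text
7.25 [0.512  0.1306 0.0523] Ftool [-10.99 -10.66 -32.27] Mtool [ 3.802 -3.575 -0.04 ] yz 0.0143
tip -1 [0.4988 0.1598 0.0519]
tip 1 [0.5252 0.1015 0.0528]
```

Emit:
servo_tool([
  {"slide":[-0.02,0.01,0.15],"spin":0},
  {"slide":[-0.01,0.02,0.15],"spin":0},
  {"slide":[-0.01,0.02,0.15],"spin":0},
])

```text
time_s: 7.55
tcp_pos: [0.512, 0.1308, 0.0525]
ee_rot: [[0.909, 0.415, 0.035], [0.415, -0.91, -0.0], [0.031, 0.015, -0.999]]
wrist_force: [-11.6, 2.2, 26.8]
gripper_width: 0.567
```

```bash
python3 f.py
```

```text
7.55 [0.512  0.1308 0.0525] Ftool [ -8.83  -6.44 -27.17] Mtool [ 2.285 -2.918  0.042] yz 0.0148
tip -1 [0.4987 0.1599 0.052 ]
tip 1 [0.5253 0.1016 0.053 ]
```

Emit:
servo_tool([
  {"slide":[0,0.02,0.16],"spin":0},
  {"slide":[0,0.02,0.16],"spin":0},
  {"slide":[0,0.02,0.16],"spin":0},
  {"slide":[0,0.02,0.16],"spin":0},
])

```text
time_s: 7.95
tcp_pos: [0.5121, 0.1308, 0.0524]
ee_rot: [[0.907, 0.419, 0.038], [0.419, -0.908, 0.001], [0.035, 0.015, -0.999]]
wrist_force: [-13.1, 1.6, 29.2]
gripper_width: 0.564
```

```bash
python3 f.py
```

```text
7.95 [0.5121 0.1308 0.0524] Ftool [-10.14  -6.53 -29.71] Mtool [ 2.354 -3.275 -0.005] yz 0.0152
tip -1 [0.4987 0.1599 0.052 ]
tip 1 [0.5255 0.1018 0.0529]
```

Stable. Continue the hold.

Emit:
servo_tool([
  {"slide":[-0.01,0.02,0.16],"spin":0},
  {"slide":[-0.01,0.02,0.16],"spin":0},
  {"slide":[-0.01,0.02,0.16],"spin":0},
  {"slide":[-0.01,0.02,0.16],"spin":0},
  {"slide":[-0.01,0.02,0.16],"spin":0},
])

```text
time_s: 8.45
tcp_pos: [0.5122, 0.1309, 0.0525]
ee_rot: [[0.905, 0.424, 0.045], [0.424, -0.906, 0.004], [0.042, 0.016, -0.999]]
wrist_force: [-11.7, 2.0, 29.5]
gripper_width: 0.56
```

```bash
python3 f.py
```

```text
8.45 [0.5122 0.1309 0.0525] Ftool [ -8.45  -6.31 -30.02] Mtool [ 2.425 -3.124  0.025] yz 0.0155
tip -1 [0.4987 0.1599 0.052 ]
tip 1 [0.5258 0.1019 0.053 ]
```

Emit:
servo_tool([
  {"slide":[0,0.02,0.16],"spin":0},
  {"slide":[0,0.02,0.16],"spin":0},
  {"slide":[0,0.02,0.16],"spin":0},
  {"slide":[0,0.02,0.16],"spin":0},
  {"slide":[0,0.02,0.16],"spin":0},
  {"slide":[0,0.02,0.16],"spin":0},
])

```text
time_s: 9.05
tcp_pos: [0.5124, 0.131, 0.0525]
ee_rot: [[0.902, 0.429, 0.05], [0.429, -0.903, 0.006], [0.047, 0.016, -0.999]]
wrist_force: [-13.8, 0.8, 30.8]
gripper_width: 0.566
```

```bash
python3 f.py
```

```text
9.05 [0.5124 0.131  0.0525] Ftool [-10.62  -6.16 -31.4 ] Mtool [ 2.564 -3.253  0.011] yz 0.0161
tip -1 [0.4987 0.1599 0.052 ]
tip 1 [0.5261 0.1021 0.053 ]
```

Emit:
servo_tool([
  {"slide":[-0.01,0.02,0.16],"spin":0},
  {"slide":[-0.01,0.02,0.16],"spin":0},
  {"slide":[-0.01,0.02,0.16],"spin":0},
  {"slide":[-0.01,0.02,0.16],"spin":0},
  {"slide":[-0.01,0.02,0.16],"spin":0},
  {"slide":[-0.01,0.02,0.16],"spin":0},
])

```text
time_s: 9.65
tcp_pos: [0.5125, 0.1311, 0.0525]
ee_rot: [[0.899, 0.434, 0.058], [0.434, -0.901, 0.009], [0.056, 0.017, -0.998]]
wrist_force: [-13.3, 1.1, 30.1]
gripper_width: 0.565
```

```bash
python3 f.py
```

```text
9.65 [0.5125 0.1311 0.0525] Ftool [ -9.82  -6.24 -30.76] Mtool [ 2.518 -3.157  0.088] yz 0.0165
tip -1 [0.4986 0.1599 0.052 ]
tip 1 [0.5264 0.1023 0.0531]
```

Emit:
servo_tool([
  {"slide":[0.03,0.01,-0.8],"spin":0},
  {"slide":[0.05,0.02,-1],"spin":0},
  {"slide":[0.05,0.02,-1],"spin":0},
  {"slide":[0.05,0.02,-1],"spin":0},
  {"slide":[0.05,0.02,-1],"spin":0},
  {"slide":[0.05,0.02,-1],"spin":0},
  {"slide":[0,0,0],"spin":0},
  {"slide":[0,0,0],"spin":0},
])

```text
time_s: 10.45
tcp_pos: [0.5118, 0.131, 0.2049]
ee_rot: [[0.898, 0.435, 0.063], [0.435, -0.9, 0.013], [0.062, 0.016, -0.998]]
wrist_force: [0.0, 0.7, -0.1]
gripper_width: 0.565
```

```bash
python3 m.py 0.06 w7.png
python3 - <<'E'
from station import optics
from h import *
import pickle
d=pickle.load(open("d0.pkl","rb"))
for n in("top","side"):
    c=optics.capture(n);cv2.imwrite(f"pics/{n}7.png",c["frame"][:,:,::-1])
    for k in("green","blue"):
        print(n,k,[x[0].round(1) for x in blobs(c,k)],[x[0].round(1) for x in blobs(d[n],k)])
E
```

```text
t 10.45 tcp [0.5118 0.131  0.2049] F [ 0.   0.7 -0.1] M [-0.09  0.15  0.05] w 0.5645910426279441 j [ 33.  12. -18.   2. -57.  82.]
slide units [-4.530e-01  4.000e-03  5.782e+00] spin units 0.23603004955676032 tilt z [ 0.0627  0.013  -0.9979]
green [267.7 232.6] [249, 214, 38, 38, 1165] [0.4974 0.1589 0.0595]
green [352.  234.9] [334, 216, 38, 38, 1148] [0.523  0.1014 0.0595]
blue [629.4 367.6] [621, 351, 17, 35, 358] [ 0.5222 -0.1521  0.0595]
[0.56358349 0.15913318 0.37024801] [-0.16864589 -0.09802741 -0.98079008]
top green [] [array([279.1, 270.7]), array([254.6, 280.7])]
top blue [array([363. , 259.6]), array([384.8, 274.5])] [array([363.3, 259.6]), array([384.9, 274.5])]
side green [array([260.4, 204.9]), array([280.4, 217.6])] [array([260.3, 204.8]), array([280.5, 217.4])]
side blue [array([333.4, 275.3]), array([331.1, 299.9])] [array([333.3, 275.2]), array([330.8, 300. ])]
```

View pics/side7.png

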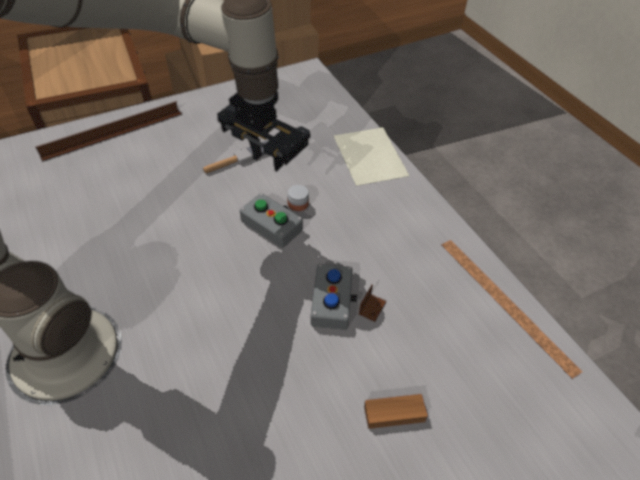

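View pics/w7.png

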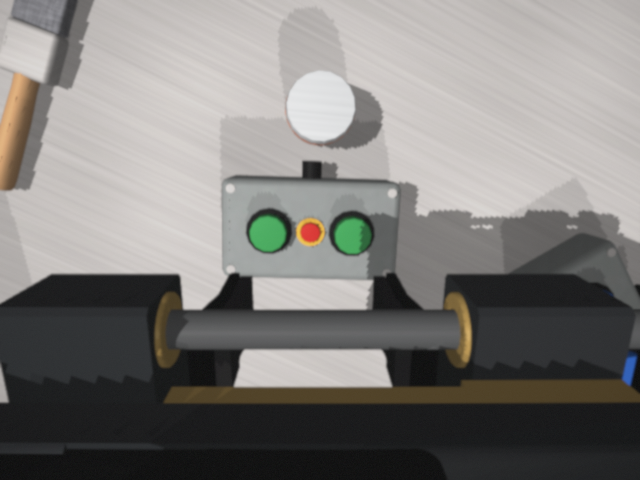

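The green buttons are back at side pixels (260,205) and (280,218), both up. The boxes, tin and bracket haven't moved, and the wrist force is about zero.

```bash
python3 -c "
from station import r
print(r.finish_job())"
```

```text
the job is handed in; nothing more can be done
None
```

I pressed both green buttons on the reset box together with the two fingertips and held them for about 3.4 s. I then lifted straight up 15 cm and handed the job in at about 10.5 s on the robot's clock.

**Pressing:** During the hold the push was 22–32 N, and the fingertips were about 52–53 mm above the bench. The wrist moment put roughly 7–12 N on the weaker button (b) and more on the other. That is above the 6 N needed to be fully down, but no sensor reads button travel directly.

**First contact:** The push reached 24 N at 5.65 s and dipped to 11 N at 5.85 s, so one or both buttons may have come up slightly. I counted the hold from 6.25 s, after it had recovered.

**What didn't go cleanly:**
- The tool slowly tilted during the hold, up to about 3°, and button b's fingertip sat about 1 mm higher than button a's.
- Button b's estimated load was lowest at 7.05 s, about 7–8 N, so I pressed harder from then on.
- Sideways force on the reset box peaked at about 16 N.
- The wrist camera placed the buttons 2–3 mm further in y than the top and side cameras did. I centred the fingers by the wrist image.

**Last checks:** In the side view all four green and blue buttons were within 0.3 pixel of where they started. Both green caps were up, the tin and bracket looked unmoved, and the wrist force was about zero. The top camera's view of the green buttons was blocked by the arm at the end.

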